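# Switch on the centrifuge at its guarded switch

## Robot

A 7-joint arm with a two-finger parallel gripper is mounted at the origin on the work surface. World frame = base frame: x ahead of the robot, y to its left, z up, the work surface at z = 0. Lengths are in mm, angles in rad, forces in N, time in s.
With the tool pointing down it reaches from about 400 to 925 mm from the base axis. Payload 5.6 kg.
Tool frame: the origin (TCP) lies midway between the tips of the shut fingers; the grasp point (between the pads) lies 19 mm behind it; z points along the fingers, y is the direction in which the jaws open and shut (so a half turn about z gives the same grasp; the last joint's range is limited). The gripper opens to 85 mm and grips with 20 to 120 N. Pads are 22 mm wide; open, the fingers measure 114 mm over their backs; the gripper's body (76 mm by 85 mm) begins 54 mm behind the grasp point. The pads swing forward as they close: fully open they stand 13 mm farther back than shut.
Start: joints at [1.218, 0.468, -0.012, 1.603, 0.006, 1.071, -0.056], TCP at [198.123, -619.076, 231.29] pointing down, gripper open.
Joint ranges: [-2.53, 2.53], [-0.31, 2.02], [-1.57, 1.55], [0.28, 2.44], [-1.29, 4.43], [0.15, 1.84], [-2.92, 2.92]. Speed limits (rad/s): [2.57, 2.57, 3.14, 3.14, 3.14, 3.14, 3.14].

## Interface

Orientations are given as a rotation vector (axis times angle).
In Python, from cell import ctrl gives the robot as it stands.
- The arm moves only by the tool apply_moves, never from a script. Its argument "motion" is a list of rows, each an object of numbers: "x", "y", "z": the shift along the tool's x, y, z in m; "rx", "ry", "rz": the turn, a rotation vector about the tool's x, y, z in degrees. A call has 1 to 20 rows; each row is the pose to reach, as a shift and turn from the pose commanded when the call began, along the tool's axes at that moment; what a row does not reach only later rows make up. A row lasts 1/10 s, in which the tool goes at most 50 mm and 8.59 degrees, less where a joint would pass 70% of its speed; a pose out of reach is approached as far as the arm can. A call with a gripper value outside its range is refused whole. "fingers" is the closure, from 0 (fully open) to 1 (shut), set as the call begins (left out, the last holds). The fingers move at their own pace and stop on an object; "force" is the grip in N (left out, the last holds). Time passes only in rows, so rows that repeat a pose let the fingers close. It gives the time, the measured TCP pose, the force and the opening at its end, in the units of the state.
- ctrl.get_obs(): the state, without advancing time (a new reading comes with each control period).
- ctrl.camera(name): name is "side" or "top"; returns the picture (480x640x3 uint8, red, green, blue); there is no depth.
- ctrl.calibration(name): a dict with "vertical_fov" (degrees; the focal length in pixels is half the picture's height over the tangent of half this angle, whatever the lens; pixels are square), "cx", "cy" (the principal point, pixels), "xyz" and "attitude" of the camera in the world. Camera axes: x right, y down, z forward; pixel columns grow to the right and rows downward; lengths in mm; the calibration is good to about 2 mm. A picture is of the moment at which its call begins. calibration takes no time and is no camera call.
- ctrl.job_done(): hands the job in, once; it reports no verdict.
The state is a dict: "clock": time; "joint_pos": joint angles; "qvel": joint speeds; "joint_torque": joint torques, N m; "tcp_pos": TCP position; "tool_rot": TCP orientation; "ft_force": force on the tool from outside, world axes, zero at the start; "wrist_torque": the same for the moment, N m; "grip_width": finger opening in mm.
Only numpy, scipy, OpenCV 4.12 (cv2) and the standard library are available. Lean on these libraries where they do the work, as an engineer would, in place of code of your own. Each camera call takes 0.05 s, during which the arm holds its last target. There are 200 camera calls.

## Task

Switch on the centrifuge at the box with the red guard: lift the guard by its lip with a finger, keep it up on the finger while you gently flip the toggle under it fully over to the green-marked side (the right, seen from the robot), then draw back and let the guard drop shut. Only push with the fingers: take hold of nothing. Leave the blue-guarded box alone, do not disturb the other things on the bench, and finish clear of everything.

Things in the scene. Friction and masses are not known exactly. Their poses are not given: they have to be found in the camera images.
- red_box: Switch box with the red-edged guard (the box to work: it feeds the centrifuge). White, fixed to the bench, 80 (x) x 112 (y) x 40 mm, with a walled well on top (see red_hinge) that holds the toggle and is covered by the shut guard. Origin: centre of the underside; own x points from the guard's lip to its hinge, roughly away from the robot, y to the left, z up.
- red_hinge (a point): Middle of the red guard's hinge axis, which runs along the box's y: at x +38, y 0, z 92 mm in the box's frame; axes as the box's. The well: floor 40 mm above the bench, inside x -35 to +35, y -50 to +50 mm; front wall 5 mm thick, top 78 mm above the bench; side walls 6 mm and back wall 5 mm thick, tops 86 mm above the bench.
- red_lip (a point): Middle of the front edge of the red lip, underside; moves with the guard. Guard: clear flat plate with red edges, 78 mm from hinge to the box's front, 112 mm wide, 4 mm thick, about 60 g, underside 92 mm above the bench when shut; then the solid red lip, 25 mm long, bent up 40 degrees: it juts 19 mm beyond the box, its edge 108 mm above the bench, free space below.
- red_guard (a joint): Opening of the red guard, rad: 0 shut, grows as the lip is raised, stop at 1.9 (leaning back). Gravity and a light spring (0.4 to 0.8 N at the lip) bring it shut from any angle in about a second: it does not stay up by itself, but can rest on a finger or the gripper while the toggle is worked.
- red_knob (a point): Centre of the orange ball, 14 mm across, on the red box's steel toggle (stem 8 mm thick). It turns about a line along the box's x through x 0, y -18, z 41 mm (box frame), ball 34 mm from it. Off: leans 0.4 rad left (box +y, black-marked side; ball at y -5, z 72 mm). On: leans 0.4 rad right (box -y, green-marked side; ball at y -31, z 72).
- red_toggle (a joint): Toggle of the red box, rad: 0 off (leaning left), 0.8 on (leaning right, at its stop). Stays where it is left; about 1.5 to 2 N at the ball moves it.
- blue_box: Switch box with the blue-edged guard (same make and size, feeds other equipment: to be left alone). White, fixed to the bench, 80 (x) x 112 (y) x 40 mm, with a walled well on top (see blue_hinge) that holds the toggle and is covered by the shut guard. Origin: centre of the underside; own x points from the guard's lip to its hinge, roughly away from the robot, y to the left, z up.
- blue_hinge (a point): Middle of the blue guard's hinge axis, which runs along the box's y: at x +38, y 0, z 92 mm in the box's frame; axes as the box's. The well: floor 40 mm above the bench, inside x -35 to +35, y -50 to +50 mm; front wall 5 mm thick, top 78 mm above the bench; side walls 6 mm and back wall 5 mm thick, tops 86 mm above the bench.
- blue_lip (a point): Middle of the front edge of the blue lip, underside; moves with the guard. Guard: clear flat plate with blue edges, 78 mm from hinge to the box's front, 112 mm wide, 4 mm thick, about 60 g, underside 92 mm above the bench when shut; then the solid blue lip, 25 mm long, bent up 40 degrees: it juts 19 mm beyond the box, its edge 108 mm above the bench, free space below.
- blue_guard (a joint): Opening of the blue guard, rad: 0 shut, grows as the lip is raised, stop at 1.9 (leaning back). Gravity and a light spring (0.4 to 0.8 N at the lip) bring it shut from any angle in about a second: it does not stay up by itself, but can rest on a finger or the gripper while the toggle is worked.
- blue_knob (a point): Centre of the orange ball, 14 mm across, on the blue box's steel toggle (stem 8 mm thick). It turns about a line along the box's x through x 0, y -18, z 41 mm (box frame), ball 34 mm from it. Off: leans 0.4 rad left (box +y, black-marked side; ball at y -5, z 72 mm). On: leans 0.4 rad right (box -y, green-marked side; ball at y -31, z 72).
- blue_toggle (a joint): Toggle of the blue box, rad: 0 off (leaning left), 0.8 on (leaning right, at its stop). Stays where it is left; about 1.5 to 2 N at the ball moves it.
- rack_mid (a point): Bystander, loose: white block 130 x 36 x 50 mm with four green-capped tubes, 92 mm tall in all, long side about along x; point at its middle, half-way up.
- bottle_mid (a point): Bystander, loose: white bottle, 64 mm across, 150 mm tall; point at its middle, half-way up.
- jar_mid (a point): Bystander, loose: amber jar, 60 mm across, 85 mm tall; point at its middle, half-way up.
- beaker_mid (a point): Bystander, loose: glass beaker, 68 mm across, 85 mm tall; point at its middle, half-way up.
- timer_mid (a point): Bystander, loose: grey bench timer lying flat, 60 x 75 x 22 mm; point at its middle, half-way up.
- pipette_mid (a point): Bystander, loose: white pipette lying flat, about 230 mm long, 24 mm high; point at its middle, half-way up.
There are look-alikes about, which are no part of the job. What is shaped like the red_box but pink is not meant.

How it is judged (in metres and radians):
On the way, in this order (a step that is already met when the one before it is completed fails the run):
1. the red guard is lifted (more than 0.3 rad) with the toggle still off (value of joint red_guard above 0.3 rad and value of joint red_toggle below 0.3 rad), for 0.1 s.
2. the toggle is flipped on while the guard is held up (value of joint red_toggle above 0.68 rad and value of joint red_guard above 0.15 rad), for 0.1 s.
3. the guard has dropped shut over the switched-on toggle (value of joint red_toggle above 0.68 rad and value of joint red_guard below 0.06 rad), for 0.2 s.
At the end, for the whole second after the job is handed in: Red toggle on (above 0.68 of 0.8 rad), red guard shut (below 0.06 rad), blue guard shut (below 0.06 rad), blue toggle's ball within 6 mm of where it stood, loose things within 20 mm of where they stood (all of step 3 and value of joint blue_guard below 0.06 rad and distance of each of rack_mid, bottle_mid, jar_mid, beaker_mid, timer_mid, pipette_mid from where it was at the start of the episode below 0.02 m and distance of blue_knob from where it was at the start of the episode below 0.006 m); the robot touches nothing.
It fails at once if the blue guard is lifted (over 0.15 rad) (value of joint blue_guard above 0.15 rad).
It fails at once if the blue toggle is moved (ball over 6 mm) (distance of blue_knob from where it was at the start of the episode above 0.006 m).
It fails at once if the red toggle or its guard is gripped or forced (finger force over 30 N) (contact force between the fingers and red_guard_c0 above 30 N or contact force between the fingers and red_guard_c1 above 30 N or contact force between the fingers and red_toggle_c0 above 30 N or contact force between the fingers and red_toggle_c1 above 30 N).
It fails at once if a loose thing is lifted, carried or pushed away (over 20 mm) (distance of any of rack_mid, bottle_mid, jar_mid, beaker_mid, timer_mid, pipette_mid from where it was at the start of the episode above 0.02 m).
It also fails if it takes over 48 s, if anything falls off the work surface, if the arm or the gripper's body presses on something with over 40 N, if the wrist force passes 120 N, or if a joint passes its speed limit or range.

## Working session

There is one attempt and no reset: what is moved stays moved. The work goes in short steps, Python scripts to look and compute and a tool call to move; the robot and the scene stay as the last step left them, time stands still between calls to the robot, and variables do not carry over. Pictures are saved under pics/ and viewed, about 8 in all and at most 12, crops included, and the job is handed in when it is done.

Besides the shell and the picture viewer there is one more tool, called after ">>>" in YAML: its name, and indented under it one key for each argument. apply_moves: Moves the arm, as the interface text tells. Its arguments: {"type":"object","properties":{"motion":{"type":"array"},"fingers":{"type":"number"},"force":{"type":"number"}},"required":["motion"]}

```bash
mkdir -p pics; ls
python3 - <<'E'
from cell import ctrl
import cv2
for n in("top","side"):
    print(n,ctrl.calibration(n)); cv2.imwrite(f"pics/{n}0.png",ctrl.camera(n)[:,:,::-1])
print(ctrl.get_obs())
E
```

```text
pics
top {'vertical_fov': 56.39861440885751, 'cx': 321.59290144573464, 'cy': 243.66843293019534, 'xyz': array([ 459.49694843,    7.93867575, 1265.10392629]), 'attitude': array([-2.18997632,  2.16329616, -0.08789564])}
side {'vertical_fov': 55.19150482229943, 'cx': 313.66667826225535, 'cy': 234.3600414590017, 'xyz': array([443.2807996 , 679.24613259, 848.76032267]), 'attitude': array([-0.21731665,  2.88131564, -1.14337877])}
{'clock': 0.1, 'joint_pos': array([ 1.21799708,  0.46828527, -0.01159561,  1.60353789,  0.00595115,
        1.07140878, -0.0562869 ]), 'qvel': array([ 0.00047071, -0.00158493,  0.00178858, -0.00248696, -0.00041262,
        0.00122867,  0.00058794]), 'joint_torque': array([ 9.90006010e-04, -5.33523023e+01,  2.15698237e-02, -2.51965714e+01,
        1.15004060e-02,  4.30460408e-03, -6.50045948e-06]), 'tcp_pos': array([ 197.95463682, -618.59057879,  230.43342843]), 'tool_rot': array([-3.10244490e+00, -4.84319345e-01,  5.06716726e-04]), 'ft_force': array([0.71365493, 0.28725916, 0.2457282 ]), 'wrist_torque': array([-0.0642125 ,  0.04099083, -0.00746864]), 'grip_width': 85.36140735807004}
```

View pics/top0.png

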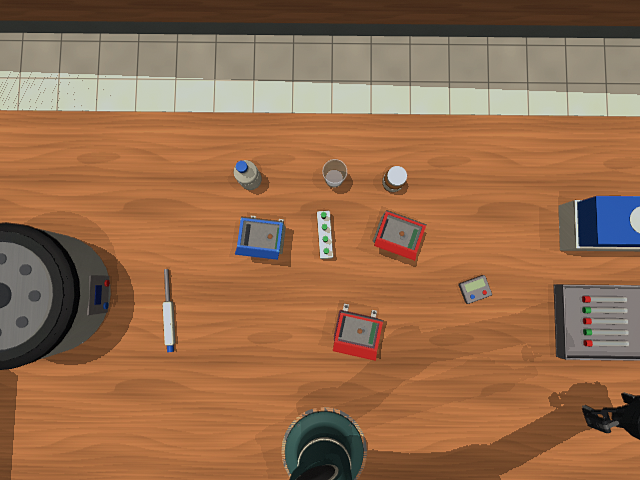

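View pics/side0.png

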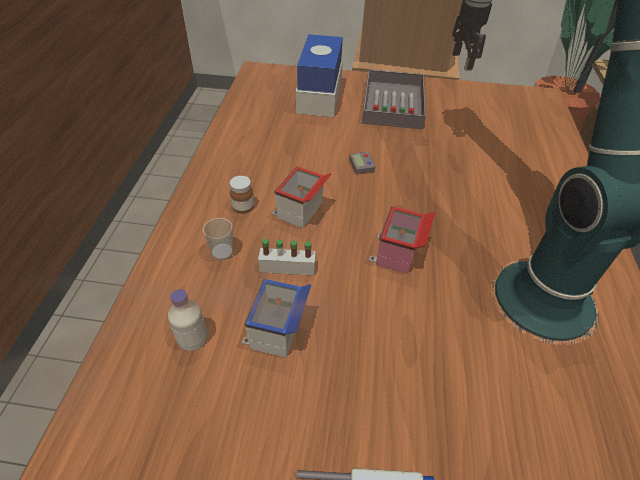

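The top view shows blue at (261,238), a white-bodied red box at (400,236) and a pink-bodied look-alike at (358,332). In the side view, the red box is at (300,195) and the pink one at (400,240). I'll crop the white-bodied box for accurate corners.

Run:
```python
import cv2,numpy as np
t=cv2.imread("pics/top0.png")[200:272,364:436]; s=cv2.imread("pics/side0.png")[160:232,264:336]
r=lambda a:cv2.resize(a,(400,400),interpolation=cv2.INTER_CUBIC)
cv2.imwrite("pics/crop.png",np.hstack([r(t),r(s)]))
```

```text
(no output)
```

View pics/crop.png

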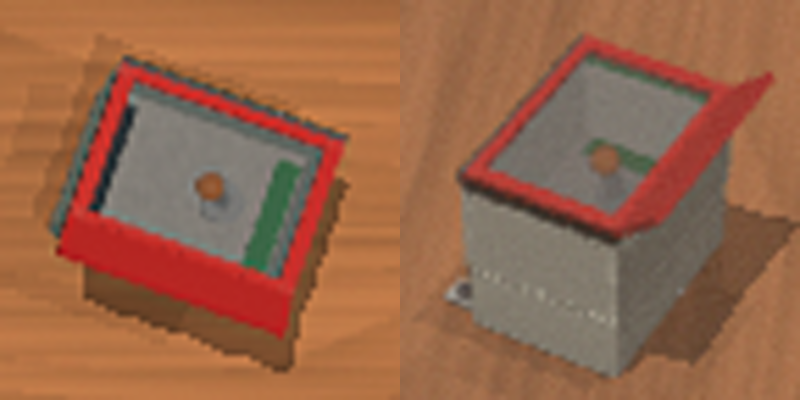

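```bash
cat > h.py <<'E'
import numpy as np
from scipy.spatial.transform import Rotation as R
from cell import ctrl
def proj(n,P):
    c=ctrl.calibration(n); f=240/np.tan(np.radians(c["vertical_fov"])/2)
    q=(np.atleast_2d(P)-c["xyz"])@R.from_rotvec(c["attitude"]).as_matrix()
    return q[:,:2]/q[:,2:]*f+[c["cx"],c["cy"]]
def box(p,P):
    return R.from_euler("z",p[2]).apply(P)+[p[0],p[1],0]
E
python3 - <<'E'
from h import *
from scipy.optimize import least_squares
T=np.array([[125,65,38,56,96],[345,138,38,-56,96],[57,252,-59,56,110],[283,337,-59,-56,110],[210,185,0,-5,75]],float)
S=np.array([[185,40,38,-56,96],[62,178,38,56,96],[215,235,-40,56,94],[372,75,-59,-56,110],[205,160,0,-5,73],[215,375,-40,56,0]],float)
d=dict(top=(T,(364,200)),side=(S,(264,160)))
r=lambda p:np.concatenate([(proj(n,box(p,A[:,2:]))-(A[:,:2]*.18+o)).ravel() for n,(A,o) in d.items()])
s=least_squares(r,[600,-150,-.3],loss="soft_l1")
p=s.x;print(p,r(p).reshape(-1,2).round(1))
np.save("p.npy",p)
for k,v in dict(lip=(-59,0,108),ballOff=(0,-5,72),ballOn=(0,-31,72),hinge=(38,0,92)).items():print(k,box(p,[v]))
E
```

```text
[ 5.90134257e+02 -1.95237415e+02 -3.39851617e-01] [[-0.9  0.1]
 [-0.3  1.5]
 [-0.4  0.4]
 [-0.1  0. ]
 [-0.5  0.7]
 [-0.3 -1.8]
 [-0.2 -1.7]
 [-0.  -1. ]
 [-0.5 -0.8]
 [-0.5 -0.8]
 [-0.1  0.8]]
lip [[ 534.50881316 -175.56993043  108.        ]]
ballOff [[ 588.46752135 -199.95143593   72.        ]]
ballOn [[ 579.80049414 -224.46434354   72.        ]]
hinge [[ 625.96081462 -207.90460885   92.        ]]
```

Box found: (590, −195), yaw −0.34 rad, residuals at most 2 px. Next is a planner that turns box-frame waypoints into tool-frame rows.

```bash
cat >> h.py <<'E'
P=np.load("p.npy")
def pose(x,y,z,tilt):   # box frame mm, tilt deg from straight down towards box +x; tool y = box -y
    r=R.from_euler("z",P[2])*R.from_euler("x",180,degrees=True)*R.from_euler("y",tilt,degrees=True)
    return box(P,[[x,y,z]])[0],r
def where():
    o=ctrl.get_obs(); r=R.from_rotvec(o["tool_rot"])
    b=R.from_euler("z",-P[2]).apply(o["tcp_pos"]-[P[0],P[1],0])
    zt=R.from_euler("z",-P[2]).apply(r.apply([0,0,1]))
    print("t",o["clock"],"box",b.round(1),"tool z",zt.round(3),"F",o["ft_force"].round(1),"w",round(o["grip_width"],1),"q",o["joint_pos"].round(2))
def rows(wps,base=None):  # base: commanded pose (box x,y,z,tilt) or None = measured
    if base is None: o=ctrl.get_obs(); p0,r0=o["tcp_pos"],R.from_rotvec(o["tool_rot"])
    else: p0,r0=pose(*base)
    for w in wps:
        p,r=pose(*w); d=r0.inv().apply(p-p0)/1000; v=(r0.inv()*r).as_rotvec(degrees=True)
        print(dict(zip(["x","y","z","rx","ry","rz"],[float(a) for a in [*d.round(4),*v.round(1)]])))
E
python3 -c "
from h import *
where(); rows([(-130,24,200,0),(-130,24,200,20),(-130,24,200,45)])"
```

```text
t 0.1 box [-228.6 -529.9  230.4] tool z [-0.001  0.001 -1.   ] F [0.7 0.3 0.2] w 85.4 q [ 1.22  0.47 -0.01  1.6   0.01  1.07 -0.06]
{'x': 0.4135, 'y': -0.3814, 'z': 0.031, 'rx': -0.1, 'ry': 0.0, 'rz': 37.2}
{'x': 0.4135, 'y': -0.3814, 'z': 0.031, 'rx': -6.6, 'ry': 19.3, 'rz': 36.8}
{'x': 0.4135, 'y': -0.3814, 'z': 0.031, 'rx': -14.7, 'ry': 43.4, 'rz': 35.2}
```

>>> apply_moves:
  motion:
    - {"x":0.035,"y":-0.032,"z":0.003,"rz":4}
    - {"x":0.07,"y":-0.064,"z":0.005,"rz":8}
    - {"x":0.105,"y":-0.096,"z":0.008,"rz":12}
    - {"x":0.14,"y":-0.128,"z":0.01,"rz":16}
    - {"x":0.175,"y":-0.16,"z":0.013,"rz":20}
    - {"x":0.21,"y":-0.192,"z":0.016,"rz":24}
    - {"x":0.245,"y":-0.224,"z":0.019,"rz":28}
    - {"x":0.28,"y":-0.256,"z":0.021,"rz":32}
    - {"x":0.315,"y":-0.288,"z":0.024,"rz":35}
    - {"x":0.35,"y":-0.32,"z":0.026,"rz":37.2}
    - {"x":0.385,"y":-0.352,"z":0.029,"rz":37.2}
    - {"x":0.4135,"y":-0.3814,"z":0.031,"rz":37.2}
    - {"x":0.4135,"y":-0.3814,"z":0.031,"rz":37.2}
    - {"x":0.4135,"y":-0.3814,"z":0.031,"rx":-6.6,"ry":19.3,"rz":36.8}
    - {"x":0.4135,"y":-0.3814,"z":0.031,"rx":-6.6,"ry":19.3,"rz":36.8}
    - {"x":0.4135,"y":-0.3814,"z":0.031,"rx":-6.6,"ry":19.3,"rz":36.8}
    - {"x":0.4135,"y":-0.3814,"z":0.031,"rx":-14.7,"ry":43.4,"rz":35.2}
    - {"x":0.4135,"y":-0.3814,"z":0.031,"rx":-14.7,"ry":43.4,"rz":35.2}
    - {"x":0.4135,"y":-0.3814,"z":0.031,"rx":-14.7,"ry":43.4,"rz":35.2}
    - {"x":0.4135,"y":-0.3814,"z":0.031,"rx":-14.7,"ry":43.4,"rz":35.2}
  fingers: 1

```text
$.motion[0]: bad value
```

```bash
python3 -c "
from h import *
import cv2
where(); rows([(-113,24,141,45),(-75,24,103,45),(-56,24,84,45)])
a=ctrl.camera('top')[140:300,280:480,::-1];b=ctrl.camera('side')[100:260,230:430,::-1]
r=lambda a:cv2.resize(a,(400,320),interpolation=2)
cv2.imwrite('pics/c2.png',np.hstack([r(a),r(b)]))"
```

```text
t 0.1 box [-228.6 -529.9  230.4] tool z [-0.001  0.001 -1.   ] F [0.7 0.3 0.2] w 85.4 q [ 1.22  0.47 -0.01  1.6   0.01  1.07 -0.06]
{'x': 0.4271, 'y': -0.371, 'z': 0.09, 'rx': -14.7, 'ry': 43.4, 'rz': 35.2}
{'x': 0.4574, 'y': -0.3479, 'z': 0.128, 'rx': -14.7, 'ry': 43.4, 'rz': 35.2}
{'x': 0.4725, 'y': -0.3364, 'z': 0.1469, 'rx': -14.7, 'ry': 43.4, 'rz': 35.2}
```

View pics/c2.png

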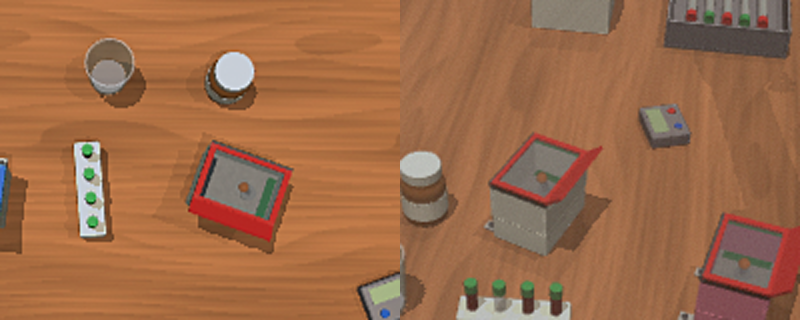

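The move was refused, so that picture shows the scene unchanged. Rows probably need all six keys.

>>> apply_moves:
  motion:
    - {"x":0.035,"y":-0.032,"z":0.003,"rx":0,"ry":0,"rz":4}
    - {"x":0.07,"y":-0.064,"z":0.005,"rx":0,"ry":0,"rz":8}
    - {"x":0.105,"y":-0.096,"z":0.008,"rx":0,"ry":0,"rz":12}
    - {"x":0.14,"y":-0.128,"z":0.01,"rx":0,"ry":0,"rz":16}
    - {"x":0.175,"y":-0.16,"z":0.013,"rx":0,"ry":0,"rz":20}
    - {"x":0.21,"y":-0.192,"z":0.016,"rx":0,"ry":0,"rz":24}
    - {"x":0.245,"y":-0.224,"z":0.019,"rx":0,"ry":0,"rz":28}
    - {"x":0.28,"y":-0.256,"z":0.021,"rx":0,"ry":0,"rz":32}
    - {"x":0.315,"y":-0.288,"z":0.024,"rx":0,"ry":0,"rz":35}
    - {"x":0.35,"y":-0.32,"z":0.026,"rx":0,"ry":0,"rz":37.2}
    - {"x":0.385,"y":-0.352,"z":0.029,"rx":0,"ry":0,"rz":37.2}
    - {"x":0.4135,"y":-0.3814,"z":0.031,"rx":0,"ry":0,"rz":37.2}
    - {"x":0.4135,"y":-0.3814,"z":0.031,"rx":0,"ry":0,"rz":37.2}
    - {"x":0.4135,"y":-0.3814,"z":0.031,"rx":-6.6,"ry":19.3,"rz":36.8}
    - {"x":0.4135,"y":-0.3814,"z":0.031,"rx":-6.6,"ry":19.3,"rz":36.8}
    - {"x":0.4135,"y":-0.3814,"z":0.031,"rx":-6.6,"ry":19.3,"rz":36.8}
    - {"x":0.4135,"y":-0.3814,"z":0.031,"rx":-14.7,"ry":43.4,"rz":35.2}
    - {"x":0.4135,"y":-0.3814,"z":0.031,"rx":-14.7,"ry":43.4,"rz":35.2}
    - {"x":0.4135,"y":-0.3814,"z":0.031,"rx":-14.7,"ry":43.4,"rz":35.2}
    - {"x":0.4135,"y":-0.3814,"z":0.031,"rx":-14.7,"ry":43.4,"rz":35.2}
  fingers: 1

```text
clock: 2.2
tcp_pos: [473.8, -136.6, 225.7]
tool_rot: [2.817, -0.49, 0.957]
ft_force: [0.0, -0.2, 0.8]
grip_width: -0.2
```

```bash
python3 -c "
from h import *
import cv2
where(); rows([(-113,24,141,45),(-75,24,103,45),(-56,24,84,45)])
a=ctrl.camera('top')[140:300,280:480,::-1];b=ctrl.camera('side')[100:260,230:430,::-1]
r=lambda a:cv2.resize(a,(400,320),interpolation=2)
cv2.imwrite('pics/c3.png',np.hstack([r(a),r(b)]))"
```

```text
t 2.2 box [-129.3   16.5  225.7] tool z [ 0.611 -0.018 -0.791] F [ 0.  -0.2  0.8] w -0.2 q [ 0.44 -0.01 -0.32  2.42  1.06  0.17 -2.8 ]
{'x': -0.0389, 'y': -0.0089, 'z': 0.0769, 'rx': 1.0, 'ry': 7.3, 'rz': 0.1}
{'x': -0.032, 'y': -0.0098, 'z': 0.1302, 'rx': 1.0, 'ry': 7.3, 'rz': 0.1}
{'x': -0.0286, 'y': -0.0103, 'z': 0.1568, 'rx': 1.0, 'ry': 7.3, 'rz': 0.1}
```

View pics/c3.png

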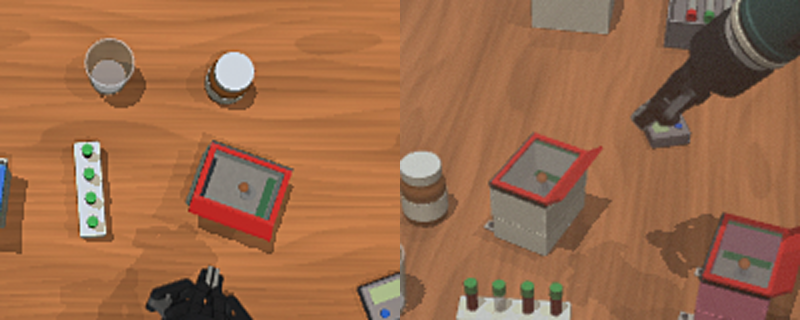

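View 5 shows the gripper shut and short of the box. The tilt stopped at 38° because q4 and q6 are at their limits, so I'll use 30° instead.

```bash
python3 -c "
from h import *
rows([(-110,24,175,30),(-99,24,145,30)])"
```

```text
{'x': -0.0156, 'y': -0.0098, 'z': 0.0529, 'rx': 1.1, 'ry': -7.7, 'rz': -0.0}
{'x': -0.0253, 'y': -0.0104, 'z': 0.0833, 'rx': 1.1, 'ry': -7.7, 'rz': -0.0}
```

>>> apply_moves:
  motion:
    - {"x":-0.008,"y":-0.005,"z":0.026,"rx":0.5,"ry":-4,"rz":0}
    - {"x":-0.0156,"y":-0.0098,"z":0.053,"rx":1.1,"ry":-7.7,"rz":0}
    - {"x":-0.0253,"y":-0.0104,"z":0.0833,"rx":1.1,"ry":-7.7,"rz":0}
    - {"x":-0.0253,"y":-0.0104,"z":0.0833,"rx":1.1,"ry":-7.7,"rz":0}
    - {"x":-0.0253,"y":-0.0104,"z":0.0833,"rx":1.1,"ry":-7.7,"rz":0}
    - {"x":-0.0253,"y":-0.0104,"z":0.0833,"rx":1.1,"ry":-7.7,"rz":0}

```text
clock: 2.9
tcp_pos: [506.3, -138.9, 144.3]
tool_rot: [2.911, -0.503, 0.777]
ft_force: [0.6, 0.2, -0.1]
grip_width: -0.0
```

```bash
python3 -c "
from h import *
where(); rows([(-80,24,112,30),(-64,24,84,30)])"
```

```text
t 2.9 box [-97.8  25.1 144.3] tool z [ 0.498  0.    -0.867] F [ 0.6  0.2 -0.1] w -0.0 q [ 0.33  0.23 -0.2   2.34  1.19  0.15 -2.91]
{'x': -0.0006, 'y': 0.0011, 'z': 0.0369, 'rx': -0.0, 'ry': 0.1, 'rz': -0.1}
{'x': -0.0007, 'y': 0.0011, 'z': 0.0692, 'rx': -0.0, 'ry': 0.1, 'rz': -0.1}
```

>>> apply_moves:
  motion:
    - {"x":0,"y":0.001,"z":0,"rx":0,"ry":-7,"rz":0}
    - {"x":0,"y":0.001,"z":0,"rx":0,"ry":-10,"rz":0}
    - {"x":0,"y":0.001,"z":0,"rx":0,"ry":-10,"rz":0}

```text
clock: 3.2
tcp_pos: [505.6, -139.4, 145.3]
tool_rot: [2.994, -0.515, 0.528]
ft_force: [-0.1, -1.3, -1.1]
grip_width: -0.0
```

```bash
python3 -c "
from h import *
where()"
```

```text
t 3.2 box [-98.3  24.5 145.3] tool z [ 0.342  0.001 -0.94 ] F [-0.1 -1.3 -1.1] w -0.0 q [ 0.62  0.29 -0.5   2.21  0.56  0.38 -2.24]
```

```bash
python3 -c "
from h import *
rows([(-85,24,115,20),(-80,24,88,20),(-74,24,88,20),(-66,24,88,20)])"
```

```text
{'x': 0.0021, 'y': 0.0005, 'z': 0.0331, 'rx': -0.0, 'ry': 0.0, 'rz': -0.1}
{'x': -0.0024, 'y': 0.0005, 'z': 0.0601, 'rx': -0.0, 'ry': 0.0, 'rz': -0.1}
{'x': 0.0032, 'y': 0.0005, 'z': 0.0622, 'rx': -0.0, 'ry': 0.0, 'rz': -0.1}
{'x': 0.0108, 'y': 0.0005, 'z': 0.0649, 'rx': -0.0, 'ry': 0.0, 'rz': -0.1}
```

>>> apply_moves:
  motion:
    - {"x":0.002,"y":0.0005,"z":0.033,"rx":0,"ry":0,"rz":0}
    - {"x":-0.0024,"y":0.0005,"z":0.06,"rx":0,"ry":0,"rz":0}
    - {"x":0.0032,"y":0.0005,"z":0.0622,"rx":0,"ry":0,"rz":0}
    - {"x":0.0108,"y":0.0005,"z":0.0649,"rx":0,"ry":0,"rz":0}
    - {"x":0.0108,"y":0.0005,"z":0.0649,"rx":0,"ry":0,"rz":0}

```text
clock: 3.7
tcp_pos: [538.8, -151.7, 89.3]
tool_rot: [2.99, -0.514, 0.538]
ft_force: [-0.4, -0.2, -0.0]
grip_width: -0.1
```

```bash
python3 -c "
from h import *
import cv2
where(); rows([(-66,24,94,20),(-66,24,100,20),(-62,24,107,20),(-59,24,113,20),(-56,24,120,20),(-53,24,128,20),(-49,24,135,20),(-45,24,141,20)])
a=ctrl.camera('top')[140:300,280:480,::-1];b=ctrl.camera('side')[120:280,210:410,::-1]
r=lambda a:cv2.resize(a,(400,320),interpolation=2)
cv2.imwrite('pics/c4.png',np.hstack([r(a),r(b)]))"
```

```text
t 3.7 box [-62.9  23.9  89.3] tool z [ 0.348 -0.    -0.937] F [-0.4 -0.2 -0. ] w -0.1 q [ 0.47  0.43 -0.34  2.17  0.76  0.28 -2.43]
{'x': -0.0012, 'y': -0.0001, 'z': -0.0055, 'rx': 0.0, 'ry': -0.4, 'rz': -0.0}
{'x': 0.0009, 'y': -0.0001, 'z': -0.0111, 'rx': 0.0, 'ry': -0.4, 'rz': -0.0}
{'x': 0.007, 'y': -0.0001, 'z': -0.0162, 'rx': 0.0, 'ry': -0.4, 'rz': -0.0}
{'x': 0.012, 'y': -0.0001, 'z': -0.0208, 'rx': 0.0, 'ry': -0.4, 'rz': -0.0}
{'x': 0.0172, 'y': -0.0001, 'z': -0.0263, 'rx': 0.0, 'ry': -0.4, 'rz': -0.0}
{'x': 0.0228, 'y': -0.0001, 'z': -0.0328, 'rx': 0.0, 'ry': -0.4, 'rz': -0.0}
{'x': 0.029, 'y': -0.0001, 'z': -0.038, 'rx': 0.0, 'ry': -0.4, 'rz': -0.0}
{'x': 0.0348, 'y': -0.0001, 'z': -0.0422, 'rx': 0.0, 'ry': -0.4, 'rz': -0.0}
```

View pics/c4.png

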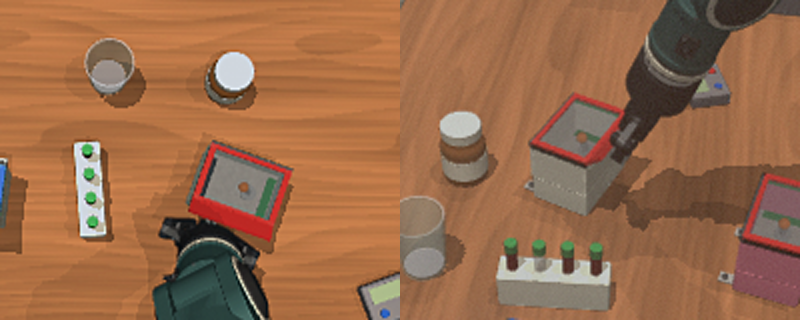

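View 6: the fingertip is under the left half of the lip (side crop at about (615,150)), with no contact force. Lifting now.

>>> apply_moves:
  motion:
    - {"x":-0.0012,"y":0,"z":-0.0055,"rx":0,"ry":0,"rz":0}
    - {"x":0.0009,"y":0,"z":-0.011,"rx":0,"ry":0,"rz":0}
    - {"x":0.007,"y":0,"z":-0.016,"rx":0,"ry":0,"rz":0}
    - {"x":0.012,"y":0,"z":-0.021,"rx":0,"ry":0,"rz":0}
    - {"x":0.017,"y":0,"z":-0.026,"rx":0,"ry":0,"rz":0}
    - {"x":0.023,"y":0,"z":-0.033,"rx":0,"ry":0,"rz":0}
    - {"x":0.029,"y":0,"z":-0.038,"rx":0,"ry":0,"rz":0}
    - {"x":0.035,"y":0,"z":-0.042,"rx":0,"ry":0,"rz":0}

```text
clock: 4.6
tcp_pos: [554.2, -158.2, 139.8]
tool_rot: [2.99, -0.515, 0.533]
ft_force: [-1.3, 0.0, 0.7]
grip_width: 0.1
```

```bash
python3 -c "
from h import *
import cv2
where(); rows([(-37,24,150,20),(-29,24,158,20),(-19,24,165,20),(-9,24,170,20),(2,24,174,20),(14,24,177,20),(24,24,177,20),(34,24,177,20)])
a=ctrl.camera('top')[140:300,280:480,::-1];b=ctrl.camera('side')[120:280,210:410,::-1]
r=lambda a:cv2.resize(a,(400,320),interpolation=2)
cv2.imwrite('pics/c5.png',np.hstack([r(a),r(b)]))"
```

```text
t 4.6 box [-46.3  23.  139.8] tool z [ 0.346 -0.001 -0.938] F [-1.3  0.   0.7] w 0.1 q [ 0.61  0.38 -0.49  2.1   0.61  0.41 -2.26]
{'x': 0.0122, 'y': -0.001, 'z': -0.0063, 'rx': 0.1, 'ry': -0.2, 'rz': -0.1}
{'x': 0.0225, 'y': -0.001, 'z': -0.0111, 'rx': 0.1, 'ry': -0.2, 'rz': -0.1}
{'x': 0.0343, 'y': -0.001, 'z': -0.0142, 'rx': 0.1, 'ry': -0.2, 'rz': -0.1}
{'x': 0.0454, 'y': -0.0011, 'z': -0.0154, 'rx': 0.1, 'ry': -0.2, 'rz': -0.1}
{'x': 0.0571, 'y': -0.0011, 'z': -0.0154, 'rx': 0.1, 'ry': -0.2, 'rz': -0.1}
{'x': 0.0694, 'y': -0.0011, 'z': -0.014, 'rx': 0.1, 'ry': -0.2, 'rz': -0.1}
{'x': 0.0788, 'y': -0.0011, 'z': -0.0106, 'rx': 0.1, 'ry': -0.2, 'rz': -0.1}
{'x': 0.0882, 'y': -0.0011, 'z': -0.0071, 'rx': 0.1, 'ry': -0.2, 'rz': -0.1}
```

View pics/c5.png

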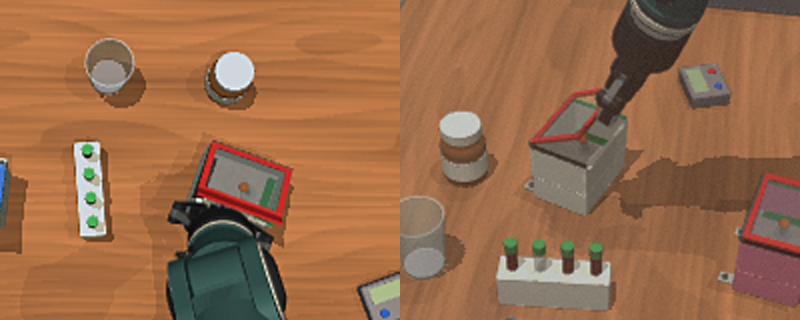

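View 7: the guard rests on the fingertip, open about 30°. Continuing up and forward.

>>> apply_moves:
  motion:
    - {"x":0.012,"y":-0.001,"z":-0.006,"rx":0,"ry":0,"rz":0}
    - {"x":0.0225,"y":-0.001,"z":-0.011,"rx":0,"ry":0,"rz":0}
    - {"x":0.034,"y":-0.001,"z":-0.014,"rx":0,"ry":0,"rz":0}
    - {"x":0.045,"y":-0.001,"z":-0.0155,"rx":0,"ry":0,"rz":0}
    - {"x":0.057,"y":-0.001,"z":-0.0155,"rx":0,"ry":0,"rz":0}
    - {"x":0.069,"y":-0.001,"z":-0.014,"rx":0,"ry":0,"rz":0}
    - {"x":0.079,"y":-0.001,"z":-0.0105,"rx":0,"ry":0,"rz":0}
    - {"x":0.088,"y":-0.001,"z":-0.007,"rx":0,"ry":0,"rz":0}
    - {"x":0.088,"y":-0.001,"z":-0.007,"rx":0,"ry":0,"rz":0}

```text
clock: 5.6
tcp_pos: [630.8, -184.2, 175.4]
tool_rot: [2.991, -0.516, 0.533]
ft_force: [-0.6, -0.2, 1.0]
grip_width: 0.0
```

```bash
python3 -c "
from h import *
import cv2
where(); rows([(34,24,164,20),(34,24,150,20),(31,24,132,20),(28,24,115,20),(24,24,104,20),(20,24,95,20),(12,24,84,20),(5,24,75,20),(0,24,68,20),(0,24,64,20)])
a=ctrl.camera('top')[140:300,280:480,::-1];b=ctrl.camera('side')[80:240,210:410,::-1]
r=lambda a:cv2.resize(a,(400,320),interpolation=2)
cv2.imwrite('pics/c6.png',np.hstack([r(a),r(b)]))"
```

```text
t 5.6 box [ 34.7  24.  175.4] tool z [ 0.345 -0.001 -0.938] F [-0.6 -0.2  1. ] w 0.0 q [ 0.64  0.46 -0.54  1.89  0.55  0.56 -2.15]
{'x': -0.0046, 'y': -0.0, 'z': 0.0105, 'rx': 0.1, 'ry': -0.2, 'rz': -0.1}
{'x': -0.0094, 'y': -0.0, 'z': 0.0236, 'rx': 0.1, 'ry': -0.2, 'rz': -0.1}
{'x': -0.0185, 'y': -0.0, 'z': 0.0395, 'rx': 0.1, 'ry': -0.2, 'rz': -0.1}
{'x': -0.0272, 'y': -0.0, 'z': 0.0544, 'rx': 0.1, 'ry': -0.2, 'rz': -0.1}
{'x': -0.0347, 'y': -0.0, 'z': 0.0633, 'rx': 0.1, 'ry': -0.2, 'rz': -0.1}
{'x': -0.0416, 'y': -0.0, 'z': 0.0704, 'rx': 0.1, 'ry': -0.2, 'rz': -0.1}
{'x': -0.0529, 'y': -0.0, 'z': 0.078, 'rx': 0.1, 'ry': -0.2, 'rz': -0.1}
{'x': -0.0626, 'y': -0.0, 'z': 0.084, 'rx': 0.1, 'ry': -0.2, 'rz': -0.1}
{'x': -0.0697, 'y': -0.0, 'z': 0.0888, 'rx': 0.1, 'ry': -0.2, 'rz': -0.1}
{'x': -0.0711, 'y': -0.0, 'z': 0.0926, 'rx': 0.1, 'ry': -0.2, 'rz': -0.1}
```

View pics/c6.png

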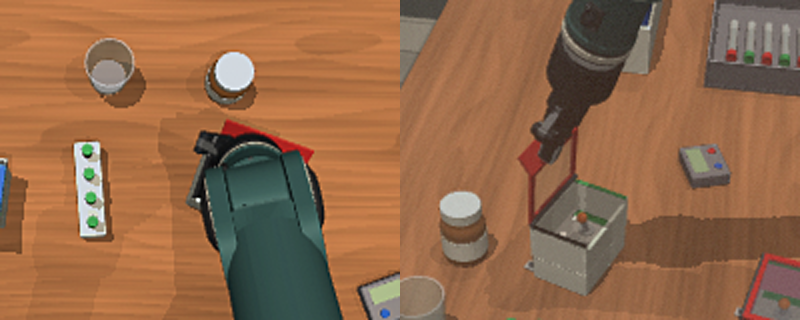

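View 8: the guard stands at about 90° on the fingertip and the well is open, with the toggle at (582,218) still off. Descending.

>>> apply_moves:
  motion:
    - {"x":-0.0046,"y":0,"z":0.0105,"rx":0,"ry":0,"rz":0}
    - {"x":-0.0094,"y":0,"z":0.0236,"rx":0,"ry":0,"rz":0}
    - {"x":-0.014,"y":0,"z":0.032,"rx":0,"ry":0,"rz":0}
    - {"x":-0.0185,"y":0,"z":0.0395,"rx":0,"ry":0,"rz":0}
    - {"x":-0.023,"y":0,"z":0.047,"rx":0,"ry":0,"rz":0}
    - {"x":-0.0272,"y":0,"z":0.0544,"rx":0,"ry":0,"rz":0}
    - {"x":-0.031,"y":0,"z":0.059,"rx":0,"ry":0,"rz":0}
    - {"x":-0.0347,"y":0,"z":0.0633,"rx":0,"ry":0,"rz":0}
    - {"x":-0.0416,"y":0,"z":0.0704,"rx":0,"ry":0,"rz":0}
    - {"x":-0.0416,"y":0,"z":0.0704,"rx":0,"ry":0,"rz":0}

```text
clock: 6.7
tcp_pos: [614.4, -178.6, 93.8]
tool_rot: [2.991, -0.514, 0.529]
ft_force: [-0.6, -0.9, -0.0]
grip_width: 0.3
```

```bash
python3 -c "
from h import *
where(); rows([(12,24,84,20),(5,24,75,20),(0,24,68,20),(0,24,63,20)])"
```

```text
t 6.7 box [17.4 23.7 93.8] tool z [ 0.343 -0.002 -0.939] F [-0.6 -0.9 -0. ] w 0.3 q [ 0.53  0.54 -0.4   1.98  0.69  0.39 -2.31]
{'x': -0.0084, 'y': -0.0003, 'z': 0.0074, 'rx': 0.1, 'ry': -0.1, 'rz': -0.0}
{'x': -0.0181, 'y': -0.0003, 'z': 0.0135, 'rx': 0.1, 'ry': -0.1, 'rz': -0.0}
{'x': -0.0252, 'y': -0.0003, 'z': 0.0183, 'rx': 0.1, 'ry': -0.1, 'rz': -0.0}
{'x': -0.0269, 'y': -0.0003, 'z': 0.023, 'rx': 0.1, 'ry': -0.1, 'rz': -0.0}
```

>>> apply_moves:
  motion:
    - {"x":-0.004,"y":0,"z":0.004,"rx":0,"ry":0,"rz":0}
    - {"x":-0.0084,"y":0,"z":0.0074,"rx":0,"ry":0,"rz":0}
    - {"x":-0.013,"y":0,"z":0.0105,"rx":0,"ry":0,"rz":0}
    - {"x":-0.018,"y":0,"z":0.0135,"rx":0,"ry":0,"rz":0}
    - {"x":-0.025,"y":0,"z":0.0183,"rx":0,"ry":0,"rz":0}
    - {"x":-0.027,"y":0,"z":0.023,"rx":0,"ry":0,"rz":0}
    - {"x":-0.027,"y":0,"z":0.023,"rx":0,"ry":0,"rz":0}

```text
clock: 7.4
tcp_pos: [598.6, -172.9, 63.4]
tool_rot: [2.991, -0.514, 0.53]
ft_force: [-0.5, -0.6, -0.2]
grip_width: -0.1
```

```bash
python3 -c "
from h import *
import cv2
where()
a=ctrl.camera('top')[140:300,280:480,::-1];b=ctrl.camera('side')[140:240,240:365,::-1]
r=lambda a:cv2.resize(a,(400,320),interpolation=2)
cv2.imwrite('pics/c7.png',np.hstack([r(a),r(b)]))"
```

```text
t 7.4 box [ 0.6 23.9 63.4] tool z [ 0.344 -0.002 -0.939] F [-0.5 -0.6 -0.2] w -0.1 q [ 0.46  0.55 -0.32  2.03  0.76  0.3  -2.39]
```

View pics/c7.png

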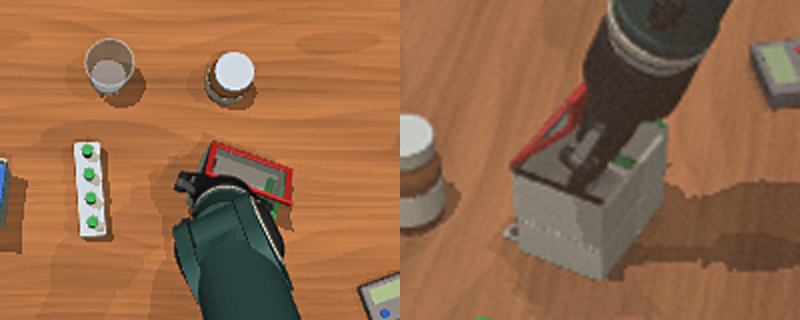

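View 9: the fingertip is in the well left of the toggle. The guard is held up about 40–45° by the hand, and forces are near zero. Pushing right in small steps (tool +y).

>>> apply_moves:
  motion:
    - {"x":0,"y":0.003,"z":0,"rx":0,"ry":0,"rz":0}
    - {"x":0,"y":0.006,"z":0,"rx":0,"ry":0,"rz":0}
    - {"x":0,"y":0.008,"z":0,"rx":0,"ry":0,"rz":0}
    - {"x":0,"y":0.01,"z":0,"rx":0,"ry":0,"rz":0}
    - {"x":0,"y":0.012,"z":0,"rx":0,"ry":0,"rz":0}
    - {"x":0,"y":0.014,"z":0,"rx":0,"ry":0,"rz":0}
    - {"x":0,"y":0.016,"z":0,"rx":0,"ry":0,"rz":0}
    - {"x":0,"y":0.018,"z":0,"rx":0,"ry":0,"rz":0}
    - {"x":0,"y":0.02,"z":0,"rx":0,"ry":0,"rz":0}
    - {"x":0,"y":0.022,"z":0,"rx":0,"ry":0,"rz":0}
    - {"x":0,"y":0.024,"z":0,"rx":0,"ry":0,"rz":0}
    - {"x":0,"y":0.026,"z":0,"rx":0,"ry":0,"rz":0}
    - {"x":0,"y":0.028,"z":0,"rx":0,"ry":0,"rz":0}
    - {"x":0,"y":0.028,"z":0,"rx":0,"ry":0,"rz":0}

```text
clock: 8.9
tcp_pos: [589.5, -200.4, 64.2]
tool_rot: [2.99, -0.516, 0.531]
ft_force: [0.6, 1.1, 1.2]
grip_width: 0.1
```

```bash
python3 -c "
from h import *
where()"
```

```text
t 8.9 box [ 1.1 -5.1 64.2] tool z [ 0.345 -0.002 -0.939] F [0.6 1.1 1.2] w 0.1 q [ 0.54  0.56 -0.34  2.03  0.75  0.3  -2.33]
```

>>> apply_moves:
  motion:
    - {"x":0,"y":0.001,"z":0,"rx":0,"ry":0,"rz":0}
    - {"x":0,"y":0.002,"z":0,"rx":0,"ry":0,"rz":0}
    - {"x":0,"y":0.003,"z":0,"rx":0,"ry":0,"rz":0}
    - {"x":0,"y":0.003,"z":0,"rx":0,"ry":0,"rz":0}

```text
clock: 9.3
tcp_pos: [588.7, -202.5, 64.2]
tool_rot: [2.991, -0.515, 0.531]
ft_force: [-0.7, 1.5, 0.8]
grip_width: 0.2
```

>>> apply_moves:
  motion:
    - {"x":0,"y":0.001,"z":0,"rx":0,"ry":0,"rz":0}
    - {"x":0,"y":0.002,"z":0,"rx":0,"ry":0,"rz":0}
    - {"x":0,"y":0.002,"z":0,"rx":0,"ry":0,"rz":0}

```text
clock: 9.6
tcp_pos: [588.0, -204.4, 64.2]
tool_rot: [2.991, -0.515, 0.532]
ft_force: [-0.3, 2.0, -0.1]
grip_width: 0.1
```

```bash
python3 -c "
from h import *
import cv2
where()
a=ctrl.camera('top')[200:280,370:470,::-1];b=ctrl.camera('side')[140:240,240:365,::-1]
r=lambda a:cv2.resize(a,(400,320),interpolation=2)
cv2.imwrite('pics/c8.png',np.hstack([r(a),r(b)]))"
```

```text
t 9.6 box [ 1.1 -9.3 64.2] tool z [ 0.345 -0.002 -0.939] F [-0.3  2.  -0.1] w 0.1 q [ 0.55  0.56 -0.35  2.03  0.75  0.3  -2.32]
```

>>> apply_moves:
  motion:
    - {"x":0,"y":0.001,"z":0,"rx":0,"ry":0,"rz":0}
    - {"x":0,"y":0.002,"z":0,"rx":0,"ry":0,"rz":0}
    - {"x":0,"y":0.002,"z":0,"rx":0,"ry":0,"rz":0}

```text
clock: 10.0
tcp_pos: [587.5, -206.3, 64.4]
tool_rot: [2.991, -0.515, 0.532]
ft_force: [-1.0, 1.2, -0.9]
grip_width: -0.1
```

>>> apply_moves:
  motion:
    - {"x":0,"y":0.001,"z":0,"rx":0,"ry":0,"rz":0}
    - {"x":0,"y":0.001,"z":0,"rx":0,"ry":0,"rz":0}

```text
clock: 10.2
tcp_pos: [587.3, -207.1, 64.4]
tool_rot: [2.991, -0.515, 0.532]
ft_force: [-0.5, 1.6, -0.4]
grip_width: -0.2
```

>>> apply_moves:
  motion:
    - {"x":0,"y":0.001,"z":0,"rx":0,"ry":0,"rz":0}
    - {"x":0,"y":0.0015,"z":0,"rx":0,"ry":0,"rz":0}

```text
clock: 10.4
tcp_pos: [587.2, -207.3, 64.5]
tool_rot: [2.992, -0.513, 0.534]
ft_force: [1.2, 5.0, -0.4]
grip_width: -0.2
```

>>> apply_moves:
  motion:
    - {"x":0,"y":0.001,"z":0,"rx":0,"ry":0,"rz":0}
    - {"x":0,"y":0.0015,"z":0,"rx":0,"ry":0,"rz":0}

```text
clock: 10.6
tcp_pos: [587.2, -207.4, 64.5]
tool_rot: [2.994, -0.512, 0.535]
ft_force: [1.4, 6.9, -2.1]
grip_width: -0.2
```

>>> apply_moves:
  motion:
    - {"x":0,"y":0.001,"z":0,"rx":0,"ry":0,"rz":0}
    - {"x":0,"y":0.001,"z":0,"rx":0,"ry":0,"rz":0}

```text
clock: 10.8
tcp_pos: [587.2, -207.5, 64.5]
tool_rot: [2.995, -0.51, 0.536]
ft_force: [1.6, 8.7, -1.4]
grip_width: -0.1
```

Position froze at y≈−12.5 while the force rose to 8.7 N, so it is on the stop. Checking with a picture.

```bash
python3 -c "
from h import *
import cv2
where()
print(proj('top',box(P,[[0,-31,75]])),proj('side',box(P,[[0,-31,72],[0,-5,72]])))
a=ctrl.camera('top')[200:280,370:470,::-1];b=ctrl.camera('side')[150:230,260:360,::-1]
r=lambda a:cv2.resize(a,(400,320),interpolation=2)
cv2.imwrite('pics/c9.png',np.hstack([r(a),r(b)]))
rows([(0,-10,63,20),(-5,-10,75,20),(-15,-10,100,20),(-40,-10,125,20),(-65,-10,150,20),(-90,-10,180,20),(-115,-10,205,20)])"
```

```text
t 10.8 box [  1.3 -12.6  64.5] tool z [ 0.346  0.003 -0.938] F [ 1.6  8.7 -1.4] w -0.1 q [ 0.57  0.56 -0.36  2.03  0.75  0.29 -2.3 ]
[[410.53102384 237.33865386]] [[305.18463255 182.52078749]
 [300.35874295 188.30964415]]
{'x': -0.0017, 'y': -0.0026, 'z': 0.001, 'rx': -0.2, 'ry': -0.3, 'rz': 0.1}
{'x': -0.0022, 'y': -0.0026, 'z': -0.012, 'rx': -0.2, 'ry': -0.3, 'rz': 0.1}
{'x': -0.003, 'y': -0.0027, 'z': -0.039, 'rx': -0.2, 'ry': -0.3, 'rz': 0.1}
{'x': -0.0178, 'y': -0.0028, 'z': -0.0711, 'rx': -0.2, 'ry': -0.3, 'rz': 0.1}
{'x': -0.0326, 'y': -0.003, 'z': -0.1032, 'rx': -0.2, 'ry': -0.3, 'rz': 0.1}
{'x': -0.0456, 'y': -0.0031, 'z': -0.14, 'rx': -0.2, 'ry': -0.3, 'rz': 0.1}
{'x': -0.0604, 'y': -0.0033, 'z': -0.1721, 'rx': -0.2, 'ry': -0.3, 'rz': 0.1}
```

View pics/c9.png

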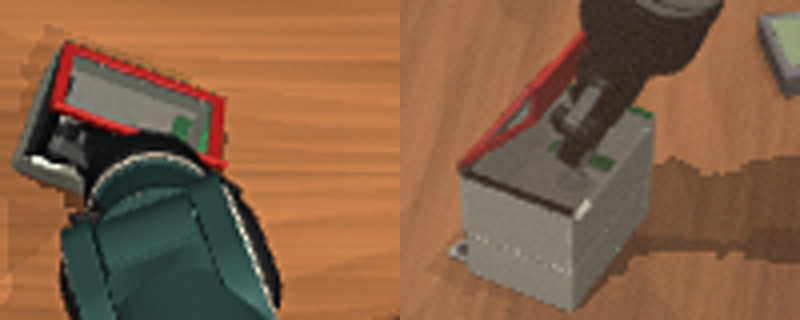

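View 10: the hand still holds the guard up and hides the ball. The contact position (face at about −23.5) matches the ball at its on stop. Easing off sideways, then drawing back.

>>> apply_moves:
  motion:
    - {"x":0,"y":-0.003,"z":0,"rx":0,"ry":0,"rz":0}
    - {"x":-0.001,"y":-0.006,"z":0,"rx":0,"ry":0,"rz":0}
    - {"x":-0.002,"y":-0.006,"z":-0.012,"rx":0,"ry":0,"rz":0}
    - {"x":-0.0025,"y":-0.006,"z":-0.025,"rx":0,"ry":0,"rz":0}
    - {"x":-0.003,"y":-0.006,"z":-0.039,"rx":0,"ry":0,"rz":0}
    - {"x":-0.01,"y":-0.006,"z":-0.055,"rx":0,"ry":0,"rz":0}
    - {"x":-0.018,"y":-0.006,"z":-0.071,"rx":0,"ry":0,"rz":0}
    - {"x":-0.025,"y":-0.006,"z":-0.087,"rx":0,"ry":0,"rz":0}
    - {"x":-0.033,"y":-0.006,"z":-0.103,"rx":0,"ry":0,"rz":0}
    - {"x":-0.04,"y":-0.006,"z":-0.121,"rx":0,"ry":0,"rz":0}
    - {"x":-0.046,"y":-0.006,"z":-0.14,"rx":0,"ry":0,"rz":0}
    - {"x":-0.06,"y":-0.006,"z":-0.165,"rx":0,"ry":0,"rz":0}
    - {"x":-0.08,"y":-0.006,"z":-0.185,"rx":0,"ry":0,"rz":0}
    - {"x":-0.08,"y":-0.006,"z":-0.185,"rx":0,"ry":0,"rz":0}
    - {"x":-0.08,"y":-0.006,"z":-0.185,"rx":0,"ry":0,"rz":0}
    - {"x":-0.08,"y":-0.006,"z":-0.185,"rx":0,"ry":0,"rz":0}
    - {"x":-0.08,"y":-0.006,"z":-0.185,"rx":0,"ry":0,"rz":0}
    - {"x":-0.08,"y":-0.006,"z":-0.185,"rx":0,"ry":0,"rz":0}
    - {"x":-0.08,"y":-0.006,"z":-0.185,"rx":0,"ry":0,"rz":0}
    - {"x":-0.08,"y":-0.006,"z":-0.185,"rx":0,"ry":0,"rz":0}

```text
clock: 12.9
tcp_pos: [457.2, -158.3, 210.2]
tool_rot: [2.992, -0.514, 0.532]
ft_force: [0.2, -0.4, -0.1]
grip_width: 0.1
```

>>> apply_moves:
  motion:
    - {"x":0,"y":0,"z":0,"rx":0,"ry":0,"rz":0}
    - {"x":0,"y":0,"z":0,"rx":0,"ry":0,"rz":0}
    - {"x":0,"y":0,"z":0,"rx":0,"ry":0,"rz":0}
    - {"x":0,"y":0,"z":0,"rx":0,"ry":0,"rz":0}
    - {"x":0,"y":0,"z":0,"rx":0,"ry":0,"rz":0}
    - {"x":0,"y":0,"z":0,"rx":0,"ry":0,"rz":0}
    - {"x":0,"y":0,"z":0,"rx":0,"ry":0,"rz":0}
    - {"x":0,"y":0,"z":0,"rx":0,"ry":0,"rz":0}
    - {"x":0,"y":0,"z":0,"rx":0,"ry":0,"rz":0}
    - {"x":0,"y":0,"z":0,"rx":0,"ry":0,"rz":0}

```text
clock: 13.9
tcp_pos: [457.1, -158.5, 210.5]
tool_rot: [2.991, -0.515, 0.532]
ft_force: [1.1, 0.3, 0.7]
grip_width: 0.1
```

```bash
python3 -c "
from h import *
import cv2
where()
t=ctrl.camera('top')[:,:,::-1];s=ctrl.camera('side')[:,:,::-1]
cv2.imwrite('pics/top9.png',t);cv2.imwrite('pics/side9.png',s)
r=lambda a:cv2.resize(a,(400,400),interpolation=cv2.INTER_CUBIC)
cv2.imwrite('pics/c10.png',np.hstack([r(t[200:272,364:436]),r(s[160:232,264:336])]))
for n,a in(('top',t),('side',s)):
  h=cv2.cvtColor(np.ascontiguousarray(a),cv2.COLOR_BGR2HSV); q=proj(n,box(P,[[0,-5,72],[0,-31,72]]))
  h0=cv2.cvtColor(cv2.imread('pics/%s0.png'%n),cv2.COLOR_BGR2HSV)
  for k in(h0,h):
    m=cv2.inRange(k,(6,140,90),(16,255,255)); c=q.mean(0).round().astype(int); M=np.zeros_like(m); M[c[1]-10:c[1]+11,c[0]-10:c[0]+11]=1
    y,x=np.nonzero(m*M); print(n,len(x),x.mean() if len(x) else 0,y.mean() if len(x) else 0)
  print('expect off/on',q.round(1).tolist())"
```

```text
t 13.9 box [-137.7   -9.8  210.5] tool z [ 0.345 -0.001 -0.938] F [1.1 0.3 0.7] w 0.1 q [ 0.97  0.12 -0.76  2.23  0.26  0.49 -1.88]
top 14 401.5 233.28571428571428
top 15 410.4 236.4
expect off/on [[401.1, 234.1], [410.3, 237.4]]
side 0 0 0
side 1 306.0 181.0
expect off/on [[300.4, 188.3], [305.2, 182.5]]
```

View pics/c10.png

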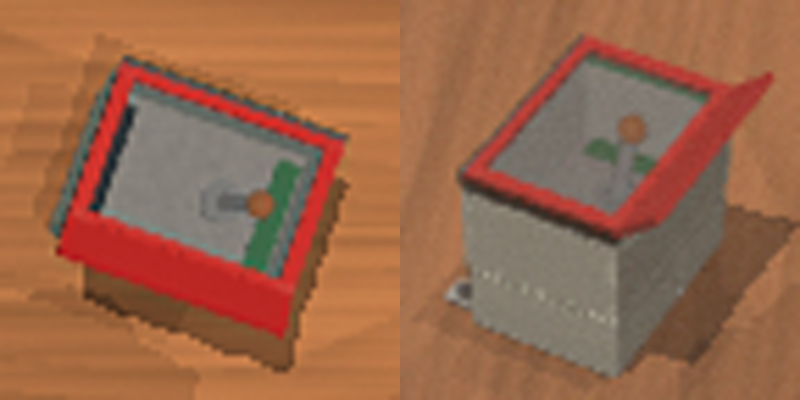

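View 11: the ball is on the green side, measured at (410.4, 236.4) px against (410.3, 237.4) expected for on. The guard is shut, at the same pixels as at the start, and the hand is clear. A quick image diff for the bystanders, then I'll hand in.

```bash
python3 -c "
from h import *
import cv2
a,b=[cv2.imread('pics/top%d.png'%i) for i in(0,9)]
d=cv2.absdiff(a,b).max(2)
for n,(x,y) in dict(blue=(261,238),rack=(325,235),bottle=(247,175),beaker=(335,173),jar=(396,178),timer=(475,289),pip=(168,310)).items():
  print(n,(d[y-15:y+16,x-15:x+16]>40).sum())
ctrl.job_done()"
```

```text
blue 0
rack 0
bottle 0
beaker 0
jar 0
timer 0
pip 0
the job is handed in; nothing more can be done
```

The centrifuge is switched on and the job is handed in, at about 14 s of the 48 s allowed; no verdict came back.

**What I did:**
- I lifted the white-bodied box's red guard by its lip with the shut fingers and left the pink look-alike alone.
- The hand kept the guard up at roughly 40–45° (read from the pictures) while the finger pushed the toggle right until it stopped. The highest force reading was about 9 N.
- I then drew back and the guard dropped shut.

**Last checks:**
- **Toggle:** the ball is at (410.4, 236.4) px in the top view, against (410.3, 237.4) expected for fully on.
- **Guard:** it looks the same as it did shut at the start.
- **Other things:** comparing start and end top views shows no change at the blue box or any of the loose things.
- **Arm:** it ended about 140 mm in front of the box at 210 mm height, touching nothing, with only noise on the force sensor.

**What went wrong:**
- The first move call was refused because its rows lacked some values, and it moved nothing.
- The planned 45° tool tilt ran into joint limits, so I worked at 20°.
- The side-view colour check of the ball found only one pixel, so I did not count it. The side picture itself does show the toggle on.

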